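# Pack an order: set the screen, fill the crate, latch its flap

## Robot

A 6-joint arm with a two-finger parallel gripper is mounted at the origin on the work surface. World frame = base frame: x ahead of the robot, y to its left, z up, the work surface at z = 0. Lengths are in m, angles in rad, forces in N, time in s.
With the tool pointing down it reaches from about 0.35 to 0.975 m from the base axis. Payload 4.9 kg.
Tool frame: the origin (TCP) lies at the very end of the fingers, on their centre line; the grasp point (between the pads) lies 19 mm behind it; z points along the fingers, y is the line along which they close (so a half turn about z gives the same grasp; the last joint's range is limited). The gripper opens to 85 mm and grips with 20 to 120 N. Pads are 22 mm wide; open, the fingers measure 114 mm over their backs; the gripper's body (76 mm by 85 mm) begins 54 mm behind the grasp point. The pads swing forward as they close: fully open they stand 13 mm farther back than shut.
Start: joints at [-1.432, 0.053, 1.613, -0, 1.476, -0.119], TCP at [0.159, -0.604, 0.231] pointing down, gripper open.
Joint ranges: [-3.01, 3.01], [-1.01, 2.22], [0.06, 2.58], [-1.02, 4.17], [0.09, 2.62], [-3.14, 3.14]. Speed limits (rad/s): [2.57, 2.57, 3.14, 3.14, 3.14, 3.14].

## Interface

Orientations are given as a rotation vector (axis times angle).
In Python, from station import * gives the robot as it stands.
- The arm moves only by the shell command python3 -m crank 'ROWS' [OPENING] [FORCE]. ROWS is JSON, a list of rows, each an object with "offset": the shift along the tool's x, y, z in m, a list of three; "twist": the turn, a rotation vector about the tool's x, y, z in degrees, a list of three. In form: [{"offset": [x, y, z], "twist": [rx, ry, rz]}, ...]. A call has 1 to 20 rows; each row is the pose to reach, as a shift and turn from the pose commanded when the call began, along the tool's axes at that moment; what a row does not reach only later rows make up. A row lasts 1/8 s, in which the tool goes at most 62.5 mm and 10.7 degrees, less where a joint would pass 70% of its speed; a pose out of reach is approached as far as the arm can. A call with a gripper value outside its range is refused whole. OPENING is the opening, from 0 (shut) to 1 (fully open), set as the call begins (- or left out, the last holds). The fingers move at their own pace and stop on an object; FORCE is the grip in N (left out, the last holds). Time passes only in rows, so rows that repeat a pose let the fingers close. It gives the time, the measured TCP pose, the force, the opening and the grip force at its end, in the units of the state.
- get_obs(): the state, without advancing time (a new reading comes with each control period).
- get_image(name): name is "scene" or "top" or "wrist"; returns the picture (400x640x3 uint8, red, green, blue); there is no depth.
- get_calibration(name): a dict with "intrinsics" (3x3 intrinsics, pixels), "world_from_camera" (4x4, takes a point from camera to world coordinates); the wrist camera has in their place "tool_from_camera" (4x4, takes a point from camera to tool coordinates, whose origin is the TCP and whose axes are the flange's). Camera axes: x right, y up, looking along -z (the intrinsics and any distortion apply to the point x, -y, -z); pixel columns grow to the right and rows downward; lengths in m; the calibration is good to about 2 mm. A picture is of the moment at which its call begins: read the wrist's pose just before it. get_calibration takes no time and is no camera call.
- finish_job(): hands the job in; it is judged then, once.
Trained networks look in the newest picture that a camera, given by its name, has taken for a name from the list of things; names that differ only in an ending like _2 or _b are one class to them, and where a whole thing is asked for, a point or a joint stands for the part that bears it (a point fixed in the world has none). Each returns a list of dicts, best first, with "confidence" (0 to 1); they miss things now and then, are a little off and sometimes report something else, mostly with a low value. They report only what shows in the picture. A call takes as long as a camera call. They do not tell look-alikes from the thing itself.
- cut_out(query, camera): "region" (400x640 bool, what is visible of it) and "rect" ([centre column, centre row, width, height] in pixels, round what is visible of it).
The state is a dict: "t": time; "q": joint angles; "dq": joint speeds; "effort": joint torques, N m; "tool_pos": TCP position; "tool_rot": TCP orientation; "contact_force": force on the tool from outside, world axes, zero at the start; "wrist_torque": the same for the moment, N m; "opening": finger opening in m; "grip_force": force on a finger pad.
Only numpy, scipy, OpenCV 4.12 (cv2) and the standard library are available. Lean on these libraries where they do the work, as an engineer would, in place of code of your own. Each camera call takes 0.05 s, during which the arm holds its last target. There are 200 camera calls.

## Task

First raise the packing laptop's screen until it stands open at about 105 degrees to the keyboard, so that the packing list can be read, and leave it standing there. Then load every white carton on the bench into the blue crate, each one upright as it stands now on the crate's floor, and only then push the crate's front flap shut until its catch snaps home. Last, press the green button fully down to call for collection; leave the brown carton out (it belongs to another order) and do not disturb the mug and the tape roll.

Things in the scene. Friction and masses are not known exactly. Their poses are not given: they have to be found in the camera images.
- screen (a joint): Angle of the laptop's screen (rad): 0 = folded flat on the keyboard, 1.57 = square to the keyboard, 1.83 = 105 degrees, 2.4 = its stop. It starts nearly shut, at 0.35 to 0.65. The hinge is stiff: the screen stays where it is left, and moving it takes about 3 to 6 N at its free edge.
- screen_hinge (a point): Middle of the laptop's hinge line (along y), 20.5 mm above the bench. x points from the keyboard's front edge to the hinge, away from the robot. Base: dark grey, fixed, 260 mm wide (y), 18 mm high, from 197 mm in front of this point to 3 mm behind it. Screen: silver panel 260 mm wide, 7 mm thick; its inner face (the display) passes through the hinge line, its free edge is 192 mm from it.
- screen_edge (a point): Middle of the screen's free edge, on its inner (display) face, 192 mm from the hinge line. z is square to the screen, pointing out of its silver back; x points along the screen from the free edge to the hinge.
- crate: Blue open-topped plastic crate, fixed to the bench: outside 210 (x) by 310 (y) by 105 mm high, walls and floor 5 mm. Origin at the centre of its underside, z up; its front wall, at x = -105 mm, faces the robot. The middle 200 mm of that wall is a lighter-blue drop flap above an 18 mm sill, hinged on it (hinge line along y at x = -102.5 mm, z = 18 mm).
- flap (a joint): Angle of the crate's flap (rad): 0 = shut and seated on its catch, growing as its top leans out to the robot; starts at 0.45 to 0.8, stop at 0.9. Flap 196 mm wide, 84 mm from hinge to top edge, 5 mm thick. It stays where it is left (1 to 2 N at the top edge moves it). From 0.16 to 0.07 a sprung ball beside it resists (about 5 N); past 0.05 it snaps to 0. Seated: below 0.03.
- flap_top (a point): Middle of the flap's top edge, half-way through its thickness; x is square to the flap, pointing to its inner side.
- white1_mid (a point): Centre of white carton 1 (closed box with a blue band, 75 (x) by 54 (y) by 80 mm high (z), about 0.22 kg), half-way up, 40 mm above what it stands on; z is the carton's up. Stiff, may be gripped across its 54 mm faces. Three to five white cartons are on the bench; an absent one gives None.
- white2_mid (a point): Centre of white carton 2 (closed box with a blue band, 75 (x) by 54 (y) by 80 mm high (z), about 0.22 kg), half-way up, 40 mm above what it stands on; z is the carton's up. Stiff, may be gripped across its 54 mm faces. Three to five white cartons are on the bench; an absent one gives None.
- white3_mid (a point): Centre of white carton 3 (closed box with a blue band, 75 (x) by 54 (y) by 80 mm high (z), about 0.22 kg), half-way up, 40 mm above what it stands on; z is the carton's up. Stiff, may be gripped across its 54 mm faces. Three to five white cartons are on the bench; an absent one gives None.
- white4_mid (a point): Centre of white carton 4 (closed box with a blue band, 75 (x) by 54 (y) by 80 mm high (z), about 0.22 kg), half-way up, 40 mm above what it stands on; z is the carton's up. Stiff, may be gripped across its 54 mm faces. Three to five white cartons are on the bench; an absent one gives None.
- white5_mid (a point): Centre of white carton 5 (closed box with a blue band, 75 (x) by 54 (y) by 80 mm high (z), about 0.22 kg), half-way up, 40 mm above what it stands on; z is the carton's up. Stiff, may be gripped across its 54 mm faces. Three to five white cartons are on the bench; an absent one gives None.
- brown_mid (a point): Centre of the brown carton, same size as the white ones, standing among them; belongs to another order and stays on the bench.
- call_button (a joint): Travel of the call button (m): 0 = up, 0.006 = fully down; springs back. Pressed from above with about 5 N.
- call_button_top (a point): Centre of the top face of the green push button (34 mm across), 64 mm above the bench, on a grey and yellow box 54 mm square and 42 mm high that is fixed to the bench between the cartons and the robot.
- mug: White mug, 80 mm across and 90 mm high, behind the cartons; origin at the centre of its underside. Bystander.
- tape_roll: Brown roll of tape lying flat, 96 mm across and 48 mm high, behind the cartons; origin at the centre of its underside. Bystander.
Mind the look-alikes: they are no part of the job. Leave any purple or turquoise look-alike of the part that bears white1_mid alone.

How it is judged:
By the outcome, as a careful person would: the job done as asked, in the order asked, and still so for the second after the job is handed in, with the robot touching nothing.
Of white1, white2, white3, white4, white5 only 3 to 5 are there at a start; the rules pass over those that are not, and their reading is None.
At some moment in a run one of white1, white2, white3, white4, white5 may be knocked a few centimetres aside while the robot is not near it.
It also fails if it takes over 210 s, if anything falls off the work surface, if the arm or the gripper's body presses on something with over 40 N, if the wrist force passes 120 N, or if a joint passes its speed limit or range.

## Working session

There is one attempt and no reset: what is moved stays moved. The work goes in short steps, Python scripts to look and compute and a shell command to move; the robot and the scene stay as the last step left them, time stands still between calls to the robot, and variables do not carry over. Pictures are saved under pics/ and viewed, at most 14 in all, crops included, and the job is handed in when it is done.

```bash
ls; mkdir -p pics; python3 - <<'E'
from station import *
import cv2,numpy as np
o=get_obs();print(o['t'],o['tool_pos'],o['tool_rot'],o['opening'])
for n in("scene","top"):
    im=get_image(n);cv2.imwrite(f'pics/{n}0.png',im[:,:,::-1]);c=get_calibration(n);print(n,c)
print(get_calibration('wrist'))
E
```

```text
pics
0.0 [ 0.1592286  -0.60372913  0.23004944] [-3.11348857e+00 -4.03527113e-01  2.81548153e-05] 0.08580802599264539
scene {'intrinsics': array([[423.03727422,   0.        , 322.12185321],
       [  0.        , 423.03727422, 200.10911657],
       [  0.        ,   0.        ,   1.        ]]), 'world_from_camera': array([[-0.04676424, -0.56124605,  0.8263268 ,  1.33874425],
       [ 0.99887735, -0.03253411,  0.03443202,  0.0453646 ],
       [ 0.00755897,  0.82700932,  0.5621374 ,  0.65562826],
       [ 0.        ,  0.        ,  0.        ,  1.        ]])}
top {'intrinsics': array([[400.77132222,   0.        , 321.35854029],
       [  0.        , 400.77132222, 195.20405438],
       [  0.        ,   0.        ,   1.        ]]), 'world_from_camera': array([[ 0.0146283 ,  0.99725574, -0.07257417,  0.4223651 ],
       [-0.99985921,  0.01518595,  0.00713795,  0.01421405],
       [ 0.00822047,  0.07245953,  0.99733748,  1.02364542],
       [ 0.        ,  0.        ,  0.        ,  1.        ]])}
{'intrinsics': array([[301.41169449,   0.        , 319.54726668],
       [  0.        , 301.41169449, 196.35084129],
       [  0.        ,   0.        ,   1.        ]]), 'tool_from_camera': array([[ 7.87085587e-04,  9.50041369e-01,  3.12123016e-01,
         8.03253368e-02],
       [ 9.99999689e-01, -7.65740989e-04, -1.90949469e-04,
        -1.84450842e-04],
       [ 5.75954918e-05,  3.12123069e-01, -9.50041676e-01,
        -1.42964369e-01],
       [ 0.00000000e+00,  0.00000000e+00,  0.00000000e+00,
         1.00000000e+00]])}
```

View pics/top0.png

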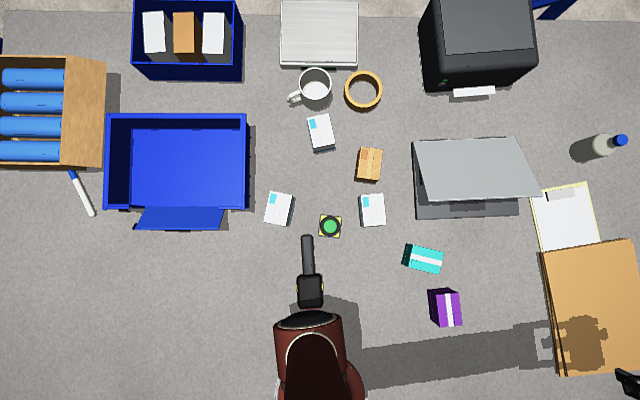

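View pics/scene0.png

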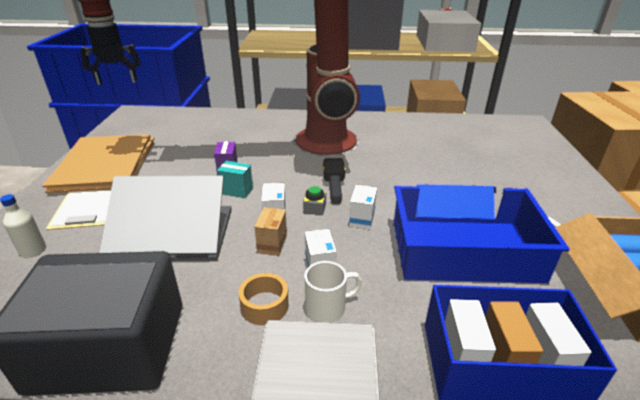

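Three white cartons at top-view (320,132), (278,208) and (372,210); brown at (369,163); green button at (330,226). The crate is on the left with its flap toward the robot, and the laptop is at about (470,175) with its free edge toward the robot. Next I fit the poses from the silhouettes.

```bash
cat > h.py <<'E'
from station import *
import cv2,numpy as np
from scipy.optimize import minimize
from scipy.spatial.transform import Rotation as Ro
def proj(P,n,T=None):
    c=get_calibration(n)
    M=c['world_from_camera'] if T is None else T@c['tool_from_camera']
    q=(np.asarray(P)-M[:3,3])@M[:3,:3]; q=q*[1,-1,-1]
    u=q@c['intrinsics'].T; return u[:,:2]/u[:,2:]
def unproj(uv,z,n,T=None):
    c=get_calibration(n); M=c['world_from_camera'] if T is None else T@c['tool_from_camera']
    d=np.linalg.inv(c['intrinsics'])@[uv[0],uv[1],1]; d=M[:3,:3]@(d*[1,-1,-1])
    return M[:3,3]+d*(z-M[2,3])/d[2]
def wristT():
    o=get_obs();T=np.eye(4);T[:3,:3]=Ro.from_rotvec(o['tool_rot']).as_matrix();T[:3,3]=o['tool_pos'];return T
def box(x0,x1,y0,y1,z0,z1): return np.array([[x,y,z] for x in(x0,x1) for y in(y0,y1) for z in(z0,z1)])
def place(B,p): # p=x,y,yaw
    c,s=np.cos(p[2]),np.sin(p[2]); return B@np.array([[c,s,0],[-s,c,0],[0,0,1]])+[p[0],p[1],0]
def sil(B,n,T=None,sc=4):
    m=np.zeros((400*sc,640*sc),np.uint8)
    h=cv2.convexHull(((proj(B,n,T)+.5)*sc).astype(np.float32)).astype(np.int32); cv2.fillConvexPoly(m,h,1)
    return cv2.resize(m.astype(np.float32),(640,400),interpolation=cv2.INTER_AREA)
def fit(model,masks,p0,step): # masks: list of (mask,cam,T); model(p)->points
    def f(p):
        e=0
        for m,n,T in masks:
            s=sil(model(p),n,T); e+=1-np.minimum(s,m).sum()/np.maximum(s,m).sum()
        return e
    S=np.vstack([p0]+[np.array(p0)+np.eye(len(p0))[i]*step[i] for i in range(len(p0))])
    r=minimize(f,p0,method='Nelder-Mead',options=dict(initial_simplex=S,maxiter=150,xatol=2e-4,fatol=1e-4)); return r.x,r.fun
CART=box(-.0375,.0375,-.027,.027,0,.08)
def go(pos,rot): # world target -> offset (m), twist (deg)
    o=get_obs();R=Ro.from_rotvec(o['tool_rot'])
    print('offset',np.round(R.inv().apply(np.array(pos)-o['tool_pos']),4),'twist',np.round((R.inv()*rot).as_rotvec(degrees=True),1))
def tool(z,y): # rotation with tool z along z, y near y
    z=np.array(z,float);z/=np.linalg.norm(z);y=np.array(y,float);y-=z*(y@z);y/=np.linalg.norm(y)
    return Ro.from_matrix(np.c_[np.cross(y,z),y,z])
E
python3 - <<'E'
from h import *
get_image('scene');get_image('top')
for q in('white1_mid','brown_mid','crate','flap_top','screen_edge','call_button_top','mug','tape_roll'):
    for r in cut_out(q,'top'):
        if r['confidence']<.3: continue
        m=r['region'].astype(np.float32); b=r['rect']; out=''
        if 'mid' in q:
            x=unproj(b[:2],.05,'top'); best=min((fit(lambda p:place(CART,p),[(m,'top',None)],[x[0],x[1],y],[.01,.01,.2]) for y in(0,.8,-.8)),key=lambda a:a[1]); out=best
        elif q=='crate':
            x=unproj(b[:2],.05,'top'); out=fit(lambda p:place(box(-.105,.105,-.155,.155,0,.105),p),[(m,'top',None)],[x[0],x[1],0],[.02,.02,.1])
        elif q=='screen_edge':
            def mod(p):
                a=p[3];B=np.array([[-t*np.cos(a)-w*np.sin(a)*1,y,.0205+t*np.sin(a)+w*-np.cos(a)*-1] for t in(0,.192) for w in(0,.007) for y in(-.13,.13)]);return place(B,p)
            x=unproj(b[:2],.05,'top'); sm=cut_out(q,'scene')
            print([ (s['confidence'],np.round(s['rect'])) for s in sm])
            ms=[(m,'top',None)]+([(sm[0]['region'].astype(np.float32),'scene',None)] if sm else [])
            out=fit(mod,ms,[x[0]+.09,x[1],0,.5],[.02,.02,.1,.1])
        else: out=unproj(b[:2],{'call_button_top':.064,'mug':.09,'tape_roll':.048,'flap_top':.09}[q],'top')
        print(q,round(r['confidence'],2),np.round(b),out)
E
```

```text
white1_mid 0.96 [444. 308.  32.  39.] (array([ 0.22931859, -0.29227295,  0.10796658]), np.float64(0.036933720111846924))
white1_mid 0.75 [421. 259.  38.  28.] (array([ 0.34491886, -0.23928088, -1.75434055]), np.float64(0.08373653888702393))
white1_mid 0.56 [373. 209.  28.  33.] (array([ 0.45960625, -0.11540425,  0.09698708]), np.float64(0.04836469888687134))
brown_mid 0.91 [369. 167.  32.  38.] (array([ 0.56904844, -0.10683147, -0.11593011]), np.float64(0.048961102962493896))
crate 0.93 [175. 173. 147. 123.] (array([0.56925245, 0.35211643, 0.03781836]), np.float64(0.16850382089614868))
flap_top 0.64 [178. 221.  89.  25.] [0.42481783 0.3398621  0.09      ]
[(0.8, array([163., 213., 124.,  76.]))]
screen_edge 0.58 [477. 170. 130.  68.] (array([ 0.64465781, -0.34988983,  0.0555968 ,  0.60587701]), np.float64(0.09599906206130981))
call_button_top 0.5 [332. 225.  14.  11.] [ 0.42074885 -0.01840256  0.064     ]
mug 0.8 [310.  88.  41.  45.] [0.74584363 0.03880178 0.09      ]
tape_roll 0.64 [365.  92.  43.  46.] [ 0.75286559 -0.09739569  0.048     ]
```

```bash
cat >> h.py <<'E'
def flapB(a): return np.array([[-.1025-t*np.sin(a)+w,y,.018+t*np.cos(a)] for t in(0,.084) for w in(-.0025,.0025) for y in(-.098,.098)])
CR=box(-.105,.105,-.155,.155,0,.105)
def draw(im,B,n,col,T=None):
    h=cv2.convexHull(proj(B,n,T).astype(np.float32)).astype(np.int32); cv2.polylines(im,[h],True,col,1)
E
python3 - <<'E'
from h import *
im=get_image('top').copy(); R={}
for i,uv in enumerate([(320,134),(278,208),(372,210)]):
    best=None
    for r in cut_out('white1_mid','top')+cut_out('brown_mid','top'):
        if abs(r['rect'][0]-uv[0])+abs(r['rect'][1]-uv[1])<15 and (best is None or r['confidence']>best['confidence']):best=r
    if best is not None: m=best['region'].astype(np.float32);src='net'
    else:
        src='grabcut';g=np.full((400,640),2,np.uint8);g[:]=0
        cv2.rectangle(g,(uv[0]-20,uv[1]-24),(uv[0]+20,uv[1]+24),2,-1);cv2.rectangle(g,(uv[0]-6,uv[1]-8),(uv[0]+6,uv[1]+8),1,-1)
        cv2.grabCut(np.ascontiguousarray(im[:,:,::-1]),g,None,np.zeros((1,65)),np.zeros((1,65)),5,cv2.GC_INIT_WITH_MASK); m=((g==1)|(g==3)).astype(np.float32)
    x=unproj(uv,.06,'top')
    b=min((fit(lambda p:place(CART,p),[(m,'top',None)],[x[0],x[1],y],[.01,.01,.2]) for y in(0,.8,-.8)),key=lambda a:a[1])
    print(i,src,b); draw(im,place(CART,b[0]),'top',(255,0,0))
for n in('top','scene'):
    if n=='scene': im2=get_image('scene').copy()
B=lambda I:((I[:,:,2]>I[:,:,0].astype(int)+50)&(I[:,:,2]>I[:,:,1].astype(int)+40)).astype(np.float32)
mt=B(get_image('top'));ms=B(im2);mt[:,:95]=0;mt[:105]=0;mt[:,260:]=0;ms[:170]=0;ms[:,:385]=0;ms[282:]=0;ms[:,562:]=0
mt=cv2.morphologyEx(mt,cv2.MORPH_CLOSE,np.ones((7,7)));
def f(p):
    e=0
    for m,n in((mt,'top'),(ms,'scene')):
        s=np.maximum(sil(place(CR,p),n),sil(place(flapB(p[3]),p),n)); s=s*(1 if n=='top' else 1)
        e+=1-np.minimum(s,m).sum()/np.maximum(s,m).sum()
    return e
p0=np.array([.57,.352,.0,.6]);r=minimize(f,p0,method='Nelder-Mead',options=dict(initial_simplex=np.vstack([p0,p0+np.diag([.02,.02,.08,.15])]),maxiter=200,xatol=2e-4));print('crate',r.x,r.fun)
p=r.x
for I,n in((im,'top'),(im2,'scene')):
    draw(I,place(CR,p),n,(255,255,0));draw(I,place(flapB(p[3]),p),n,(255,255,0))
    a=.606;S=np.array([[-t*np.cos(a),y,.0205+t*np.sin(a)] for t in(0,.192) for y in(-.13,.13)]);draw(I,place(S,[.6447,-.3499,.0556]),n,(255,0,0))
    draw(I,place(box(-.197,.003,-.13,.13,0,.018),[.6447,-.3499,.0556]),n,(0,255,0))
cv2.imwrite('pics/ov.png',cv2.resize(np.vstack([im[90:245,90:550],im2[130:290,90:550]])[:,:,::-1],None,fx=1.7,fy=1.7))
E
```

```text
0 net (array([0.64608785, 0.01118685, 0.21135055]), np.float64(0.06472164392471313))
1 grabcut (array([ 0.45965442,  0.11219894, -0.17250157]), np.float64(0.13105130195617676))
2 net (array([ 0.45942863, -0.11525188,  0.1041796 ]), np.float64(0.03838801383972168))
crate [0.56220605 0.3539613  0.02697242 0.67176243] 0.3020232915878296
```

View pics/ov.png

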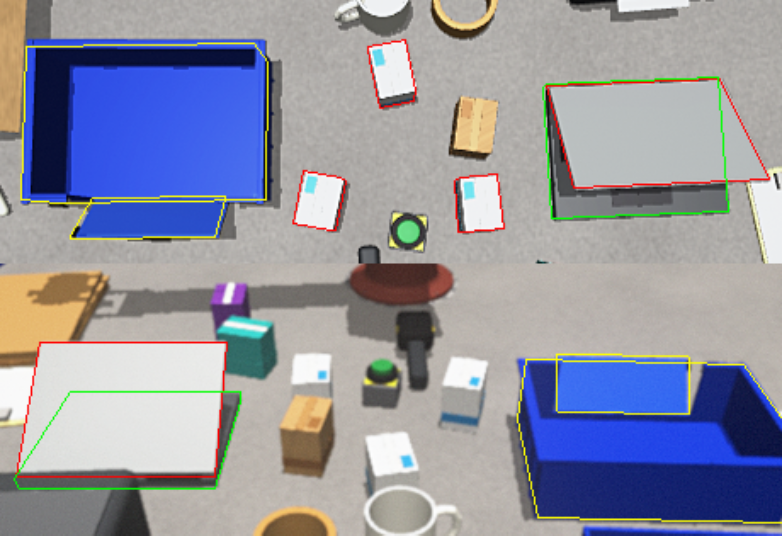

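```bash
cat > lap.py <<'E'
from h import *
H=np.array([.6447,-.3499,.0205]);yaw=.0556;t=np.radians(45)
Z=Ro.from_euler('z',yaw)
RT=Z*tool([np.sin(t),0,-np.cos(t)],[0,-1,0])
def P(th,d,r=.165): return H+Z.apply([-r*np.cos(th)-d*np.sin(th),0,r*np.sin(th)-d*np.cos(th)])
E
python3 - <<'E'
from lap import *
ins=P(.606,.035); pre=ins-RT.apply([0,0,.09]); print(ins,pre); go(pre,RT)
a=RT.inv().apply(ins-pre);print(a)
for th in np.arange(.606,1.8,.15): print(round(th,2),np.round(RT.inv().apply(P(th,.011)-ins),3))
E
```

```text
[ 0.48938599 -0.35854437  0.08571376] [ 0.42584472 -0.36208091  0.14935337]
offset [ 0.3195 -0.1663  0.0819] twist [-4.5 44.8 11. ]
[1.86899338e-18 2.00493527e-17 9.00000000e-02]
0.61 [ 0.024 -0.    -0.004]
0.76 [ 0.048 -0.    -0.008]
0.91 [ 0.073  0.    -0.009]
1.06 [ 0.097 -0.    -0.006]
1.21 [ 0.121 -0.     0.001]
1.36 [ 0.144 -0.     0.011]
1.51 [0.164 0.    0.025]
1.66 [0.183 0.    0.041]
```

```bash
python3 -m crank '[{"offset":[0.03,-0.016,0],"twist":[0,5,1]},{"offset":[0.3195,-0.1663,0.04],"twist":[-4.5,44.8,11]},{"offset":[0.3195,-0.1663,0.04],"twist":[-4.5,44.8,11]},{"offset":[0.3195,-0.1663,0.04],"twist":[-4.5,44.8,11]},{"offset":[0.3195,-0.1663,0.04],"twist":[-4.5,44.8,11]},{"offset":[0.3195,-0.1663,0.04],"twist":[-4.5,44.8,11]},{"offset":[0.3195,-0.1663,0.06],"twist":[-4.5,44.8,11]},{"offset":[0.3195,-0.1663,0.0819],"twist":[-4.5,44.8,11]},{"offset":[0.3195,-0.1663,0.0819],"twist":[-4.5,44.8,11]},{"offset":[0.3195,-0.1663,0.0819],"twist":[-4.5,44.8,11]}]' 0 40; python3 - <<'E'
from lap import *
ins=P(.606,.035); go(ins,RT); cv2.imwrite('pics/s1.png',get_image('scene')[100:330,50:450,::-1])
E
```

```text
t: 2.35
tool_pos: [0.426, -0.3627, 0.1504]
tool_rot: [-2.882, -0.08, -1.193]
contact_force: [-0.4, -0.9, 0.5]
opening: -0.0
grip_force: 0.0
offset [-0.0008 -0.0007  0.0907] twist [ 0.  0. -0.]
```

View pics/s1.png

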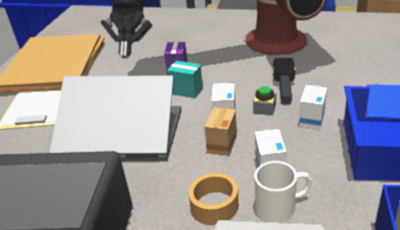

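The gripper is right behind the screen's free edge, tip near full-frame (175,150), as planned. Now insert and lift.

```bash
python3 -m crank '[{"offset":[0,0,0.045],"twist":[0,0,0]},{"offset":[0,0,0.09],"twist":[0,0,0]},{"offset":[0,0,0.09],"twist":[0,0,0]}]'; python3 -m crank '[{"offset":[0.012,0,-0.002],"twist":[0,0,0]},{"offset":[0.024,0,-0.004],"twist":[0,0,0]},{"offset":[0.036,0,-0.006],"twist":[0,0,0]},{"offset":[0.048,0,-0.008],"twist":[0,0,0]},{"offset":[0.060,0,-0.0085],"twist":[0,0,0]},{"offset":[0.073,0,-0.009],"twist":[0,0,0]},{"offset":[0.085,0,-0.008],"twist":[0,0,0]},{"offset":[0.097,0,-0.006],"twist":[0,0,0]}]'
python3 - <<'E'
from lap import *
cv2.imwrite('pics/s2.png',get_image('scene')[60:290,50:450,::-1])
E
```

```text
t: 2.78
tool_pos: [0.4897, -0.3571, 0.0836]
tool_rot: [-2.879, -0.08, -1.188]
contact_force: [0.1, 0.4, 0.8]
opening: -0.0001
grip_force: 0.0
t: 3.78
tool_pos: [0.5542, -0.3546, 0.1587]
tool_rot: [-2.881, -0.08, -1.191]
contact_force: [-2.0, -0.6, -5.3]
opening: 0.0
grip_force: 2.4
```

View pics/s2.png

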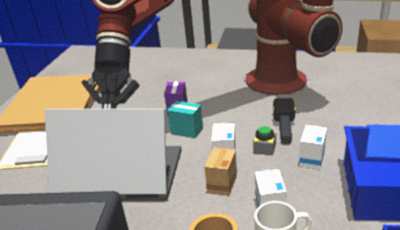

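The screen now stands at about 60° with 5 N on the tool; I carry on along the arc.

```bash
python3 -m crank '[{"offset":[0.012,0,0.003],"twist":[0,0,0]},{"offset":[0.024,0,0.007],"twist":[0,0,0]},{"offset":[0.036,0,0.012],"twist":[0,0,0]},{"offset":[0.047,0,0.017],"twist":[0,0,0]},{"offset":[0.057,0,0.024],"twist":[0,0,0]},{"offset":[0.067,0,0.031],"twist":[0,0,0]},{"offset":[0.077,0,0.039],"twist":[0,0,0]},{"offset":[0.086,0,0.047],"twist":[0,0,0]},{"offset":[0.090,0,0.051],"twist":[0,0,0]},{"offset":[0.090,0,0.051],"twist":[0,0,0]}]'
cat > scr.py <<'E'
from lap import *
def measure(tag):
    im=get_image('scene').copy();it=get_image('top');r=cut_out('screen_edge','scene');rt=cut_out('screen_edge','top')
    S=lambda a:place(np.array([[-s*np.cos(a)+w*np.sin(a),y,.0205+s*np.sin(a)+w*np.cos(a)] for s in(0,.192) for w in(0,.007) for y in(-.13,.13)]),[*H[:2],yaw])
    print([(x['confidence'],x['rect']) for x in r[:2]],[(x['confidence'],x['rect']) for x in rt[:2]])
    for rr,n in((r,'scene'),(rt,'top')):
        if rr:
            m=rr[0]['region'].astype(np.float32)
            A=np.arange(1.2,2.2,.01);e=[1-np.minimum(s,m).sum()/np.maximum(s,m).sum() for s in(sil(S(a),n,sc=2) for a in A)];print(n,A[np.argmin(e)],min(e))
    # top-edge row by brightness
    for a in(1.63,1.73,1.83,1.93): print(a,np.round(proj(S(a)[-4:],'scene'),1).tolist(),np.round(proj(S(a)[-4:],'top'),1).tolist())
    cv2.imwrite(f'pics/{tag}.png',cv2.resize(np.vstack([im[60:280,80:280],it[90:230,400:600]])[:,:,::-1],None,fx=1.6,fy=1.6))
E
python3 -c "from scr import *;measure('s3')"
```

```text
t: 5.08
tool_pos: [0.6544, -0.3497, 0.1874]
tool_rot: [-2.881, -0.079, -1.196]
contact_force: [0.3, 0.3, -0.6]
opening: 0.0
grip_force: 0.0
[(0.19, [315.6, 190.9, 10.9, 8.9])] [(0.85, [484.7, 123.8, 141.1, 36.7])]
scene 1.2 1.0
top 1.6600000000000004 0.24400419
1.63 [[68.1, 185.0], [201.8, 185.3], [66.5, 187.1], [201.0, 187.4]] [[557.9, 111.2], [432.9, 116.0], [557.5, 108.0], [432.6, 112.8]]
1.73 [[63.7, 191.3], [199.7, 191.5], [62.0, 193.7], [199.0, 193.9]] [[556.5, 102.5], [432.1, 107.3], [555.9, 99.4], [431.7, 104.1]]
1.83 [[59.4, 198.5], [197.8, 198.6], [57.9, 201.3], [197.1, 201.4]] [[554.7, 94.3], [431.0, 99.0], [553.9, 91.4], [430.5, 96.1]]
1.93 [[55.5, 206.6], [196.0, 206.7], [54.2, 209.7], [195.3, 209.8]] [[552.3, 86.7], [429.7, 91.3], [551.4, 84.1], [429.1, 88.7]]
```

View pics/s3.png

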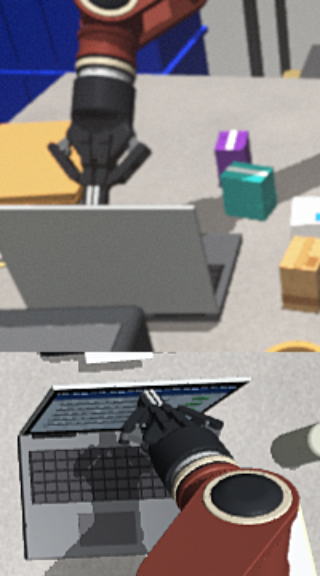

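Top edge sits at scene row ≈189 and top-view (556,107), so the screen is at about 1.67 rad. Another 0.16 rad is needed.

```bash
python3 -m crank '[{"offset":[0.005,0,0.007],"twist":[0,0,0]},{"offset":[0.010,0,0.0145],"twist":[0,0,0]},{"offset":[0.0145,0,0.021],"twist":[0,0,0]},{"offset":[0.0145,0,0.021],"twist":[0,0,0]},{"offset":[0.0145,0,0.021],"twist":[0,0,0]}]'
python3 - <<'E'
from scr import *
measure('s4')
g=cv2.cvtColor(get_image('scene'),cv2.COLOR_RGB2GRAY).astype(int);print(g[180:208,90],g[180:208,185])
g=cv2.cvtColor(get_image('top'),cv2.COLOR_RGB2GRAY).astype(int);print(g[88:118,440],g[88:118,545])
E
```

```text
t: 5.9
tool_pos: [0.6782, -0.3476, 0.1805]
tool_rot: [-2.881, -0.08, -1.19]
contact_force: [-0.3, -0.1, -0.1]
opening: -0.0
grip_force: 0.0
[(0.89, [140.2, 227.1, 156.8, 57.1])] [(0.6, [483.3, 118.6, 138.8, 51.2])]
scene 1.8300000000000005 0.094007015
top 1.8000000000000005 0.3014493
1.63 [[68.1, 185.0], [201.8, 185.3], [66.5, 187.1], [201.0, 187.4]] [[557.9, 111.2], [432.9, 116.0], [557.5, 108.0], [432.6, 112.8]]
1.73 [[63.7, 191.3], [199.7, 191.5], [62.0, 193.7], [199.0, 193.9]] [[556.5, 102.5], [432.1, 107.3], [555.9, 99.4], [431.7, 104.1]]
1.83 [[59.4, 198.5], [197.8, 198.6], [57.9, 201.3], [197.1, 201.4]] [[554.7, 94.3], [431.0, 99.0], [553.9, 91.4], [430.5, 96.1]]
1.93 [[55.5, 206.6], [196.0, 206.7], [54.2, 209.7], [195.3, 209.8]] [[552.3, 86.7], [429.7, 91.3], [551.4, 84.1], [429.1, 88.7]]
[206 205 178 119  94 103 123 126 113 102 129 194 246 255 254 253 253 253
 251 245 236 181 115 100 102 104 105 105] [204 203 202 198 198 198 198 202 200 194 197 197 197 194 167 134 110 133
 202 245 236 169 109 102 104 104 106 106]
[ 22  20  15  51 115 129 118 155 217 202 219 250 254  42   0   0  61 115
  30  44  40  59 120 164 153 106  88 136 163 146] [202 202 200 196 182 190 248 244 115  30   0  36  69  24   0  26 105 185
 211 205 206 203 198 197 197 202 205 206 208 206]
```

Both cameras put the screen at about 1.82 rad (back edge at scene row ≈201), so I leave it. Retreat and go over the first carton.

```bash
cat >> h.py <<'E'
def down(yaw): return Ro.from_euler('z',yaw)*tool([0,0,-1],[0,-1,0])
C=np.array([.562,.354,.027])
def slot(dx,dy): return place(np.array([[dx,dy,0.]]),C)[0]
E
python3 -m crank '[{"offset":[0,0,-0.04],"twist":[0,0,0]},{"offset":[0,0,-0.1],"twist":[0,0,0]},{"offset":[0,0,-0.16],"twist":[0,0,0]},{"offset":[0,0,-0.16],"twist":[0,0,0]}]' 1 30
python3 - <<'E'
from h import *
go([.459,-.115,.23],down(.104))
E
```

```text
t: 6.7
tool_pos: [0.5649, -0.3566, 0.3012]
tool_rot: [-2.886, -0.08, -1.204]
contact_force: [0.4, -0.4, 1.4]
opening: 0.0724
grip_force: 0.0
offset [-0.1148 -0.2474 -0.0173] twist [  1.6 -45.3  -2.6]
```

```bash
python3 -m crank '[{"offset":[-0.03,-0.05,-0.04],"twist":[0,-10,0]},{"offset":[-0.06,-0.1,-0.05],"twist":[0,-20,-1]},{"offset":[-0.0905,-0.16,-0.045],"twist":[1,-30,-2]},{"offset":[-0.115,-0.22,-0.03],"twist":[1.6,-40,-2.6]},{"offset":[-0.115,-0.2474,-0.0173],"twist":[1.6,-45.3,-2.6]},{"offset":[-0.115,-0.2474,-0.0173],"twist":[1.6,-45.3,-2.6]},{"offset":[-0.115,-0.2474,-0.0173],"twist":[1.6,-45.3,-2.6]}]'
cat > pick.py <<'E'
from h import *
import sys
def wfit(x,y,yaw,zt=.041,cam='wrist'):
    T=wristT() if cam=='wrist' else None; get_image(cam); c=proj([[x,y,.05]],cam,T)[0]; best=None
    for r in cut_out('white1_mid',cam)+cut_out('brown_mid',cam):
        d=np.hypot(*(np.array(r['rect'][:2])-c))
        if d<70 and (best is None or d<best[0]): best=(d,r)
    if best is None: print('not seen',c); return
    r=best[1]; f=fit(lambda p:place(CART,p),[(r['region'].astype(np.float32),cam,T)],[x,y,yaw],[.01,.01,.1]); print(c,r['confidence'],r['rect'],f)
    p=f[0]; go([p[0],p[1],zt],down(p[2]))
if __name__=='__main__': wfit(*map(float,sys.argv[1:4]),cam=(sys.argv[4] if len(sys.argv)>4 else 'wrist'))
E
python3 pick.py .459 -.115 .104
```

```text
t: 7.58
tool_pos: [0.4583, -0.1126, 0.2253]
tool_rot: [-3.128, -0.168, 0.011]
contact_force: [-0.3, 0.0, -0.1]
opening: 0.0854
grip_force: 0.0
[323.48948917 173.70171755] 0.68 [324.4, 174.9, 51.5, 88.1] (array([ 0.45841064, -0.11509268,  0.10859863]), np.float64(0.020637869834899902))
offset [0.0011 0.003  0.1852] twist [-0.5  0.3 -0.2]
```

```bash
python3 -m crank '[{"offset":[0.001,0.003,0.05],"twist":[-0.5,0.3,-0.2]},{"offset":[0.001,0.003,0.1],"twist":[-0.5,0.3,-0.2]},{"offset":[0.001,0.003,0.15],"twist":[-0.5,0.3,-0.2]},{"offset":[0.001,0.003,0.184],"twist":[-0.5,0.3,-0.2]},{"offset":[0.001,0.003,0.184],"twist":[-0.5,0.3,-0.2]}]' 1
python3 -m crank '[{"offset":[0,0,0],"twist":[0,0,0]},{"offset":[0,0,0],"twist":[0,0,0]},{"offset":[0,0,0],"twist":[0,0,0]},{"offset":[0,0,-0.03],"twist":[0,0,0]},{"offset":[0,0,-0.09],"twist":[0,0,0]},{"offset":[0,0,-0.15],"twist":[0,0,0]},{"offset":[0,0,-0.2],"twist":[0,0,0]},{"offset":[0,0,-0.2],"twist":[0,0,0]}]' 0 35
python3 - <<'E'
from h import *
s=slot(0,.09);print(s);go([s[0],s[1],.24],down(C[2]))
E
```

```text
t: 8.35
tool_pos: [0.4557, -0.1139, 0.0392]
tool_rot: [-3.134, -0.17, 0.01]
contact_force: [-0.7, 0.8, 0.3]
opening: 0.0853
grip_force: 0.0
t: 9.35
tool_pos: [0.4608, -0.1148, 0.2479]
tool_rot: [3.133, 0.174, 0.014]
contact_force: [-0.1, 0.1, -2.0]
opening: 0.0536
grip_force: 38.0
[0.5595703 0.4439672 0.       ]
offset [ 0.1598 -0.5444  0.0067] twist [ 0.2 -0.5  4.8]
```

```bash
python3 -m crank '[{"offset":[0.016,-0.0544,0],"twist":[0,0,1]},{"offset":[0.032,-0.109,0],"twist":[0,0,1]},{"offset":[0.048,-0.163,0],"twist":[0,0,2]},{"offset":[0.064,-0.218,0],"twist":[0,0,2]},{"offset":[0.08,-0.272,0],"twist":[0,0,3]},{"offset":[0.096,-0.327,0],"twist":[0,0,3]},{"offset":[0.112,-0.381,0],"twist":[0,0,4]},{"offset":[0.128,-0.436,0],"twist":[0,0,4]},{"offset":[0.144,-0.49,0],"twist":[0,0,4.8]},{"offset":[0.16,-0.544,0.005],"twist":[0.2,-0.5,4.8]},{"offset":[0.16,-0.544,0.005],"twist":[0.2,-0.5,4.8]},{"offset":[0.16,-0.544,0.005],"twist":[0.2,-0.5,4.8]}]'
python3 - <<'E'
from h import *
s=slot(0,.09);go([s[0],s[1],.048],down(C[2]))
E
```

```text
t: 10.85
tool_pos: [0.5567, 0.4438, 0.2347]
tool_rot: [-3.14, -0.042, 0.02]
contact_force: [-1.1, -1.0, -1.1]
opening: 0.0537
grip_force: 38.5
offset [0.0052 0.0002 0.1866] twist [-0.1  0.7 -0. ]
```

```bash
python3 -m crank '[{"offset":[0.004,0,0.05],"twist":[0,0.6,0]},{"offset":[0.004,0,0.1],"twist":[0,0.6,0]},{"offset":[0.004,0,0.14],"twist":[0,0.6,0]},{"offset":[0.004,0,0.165],"twist":[0,0.6,0]},{"offset":[0.004,0,0.178],"twist":[0,0.6,0]},{"offset":[0.004,0,0.186],"twist":[0,0.6,0]},{"offset":[0.004,0,0.186],"twist":[0,0.6,0]}]'
python3 -m crank '[{"offset":[0,0,0],"twist":[0,0,0]},{"offset":[0,0,0],"twist":[0,0,0]},{"offset":[0,0,0],"twist":[0,0,0]},{"offset":[0,0,-0.03],"twist":[0,0,0]},{"offset":[0,0,-0.09],"twist":[0,0,0]},{"offset":[0,0,-0.15],"twist":[0,0,0]},{"offset":[0,0,-0.19],"twist":[0,0,0]},{"offset":[0,0,-0.19],"twist":[0,0,0]}]' 0.82
python3 - <<'E'
from h import *
go([.459,.113,.23],down(-.17)); cv2.imwrite('pics/c1.png',get_image('scene')[130:330,200:600,::-1])
E
```

```text
t: 11.72
tool_pos: [0.5611, 0.4439, 0.0554]
tool_rot: [-3.139, -0.041, -0.004]
contact_force: [-5.7, -9.7, 9.4]
opening: 0.053
grip_force: 46.7
t: 12.72
tool_pos: [0.5624, 0.4456, 0.2501]
tool_rot: [-3.13, -0.041, -0.02]
contact_force: [-0.2, 0.2, 0.0]
opening: 0.0699
grip_force: 0.0
offset [-0.1122  0.33    0.0151] twist [-0.7 -0.7 11.2]
```

View pics/c1.png

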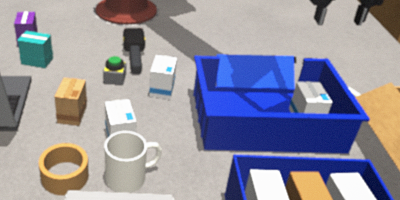

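Carton 1 stands upright in the crate's far-left part, around full-frame (515,225), and the others look undisturbed. Next: the carton at (0.46, 0.11).

```bash
python3 -m crank '[{"offset":[-0.018,0.055,0],"twist":[0,0,2]},{"offset":[-0.037,0.11,0],"twist":[0,0,4]},{"offset":[-0.056,0.165,0],"twist":[0,0,6]},{"offset":[-0.075,0.22,0],"twist":[0,0,8]},{"offset":[-0.094,0.275,0.01],"twist":[0,0,10]},{"offset":[-0.112,0.33,0.015],"twist":[-0.7,-0.7,11.2]},{"offset":[-0.112,0.33,0.015],"twist":[-0.7,-0.7,11.2]},{"offset":[-0.112,0.33,0.015],"twist":[-0.7,-0.7,11.2]}]' 1
python3 pick.py .459 .112 -.17
python3 - <<'E'
from h import *
get_image('top')
for r in cut_out('white1_mid','top'):
    if r['rect'][0]<260 and r['rect'][1]>110: 
        b=r['rect'];x=unproj(b[:2],.055,'top');print(b,x,fit(lambda p:place(CART+[0,0,.005],p),[(r['region'].astype(np.float32),'top',None)],[x[0],x[1],0],[.01,.01,.1]))
E
```

```text
t: 13.78
tool_pos: [0.4561, 0.1116, 0.224]
tool_rot: [3.122, -0.265, -0.019]
contact_force: [0.2, -0.3, 0.7]
opening: 0.0857
grip_force: 0.0
not seen [317.41617159 171.06851672]
[144.2, 163.1, 39.3, 34.1] [0.56446798 0.43865318 0.055     ] (array([0.55985078, 0.44280899, 0.01640902]), np.float64(0.03776288032531738))
```

```bash
python3 - <<'E'
from h import *
im=get_image('wrist').copy();T=wristT()
draw(im,place(CART,[.4597,.112,-.17]),'wrist',(255,0,0),T)
for r in cut_out('white1_mid','wrist'): print(r['confidence'],r['rect'])
cv2.imwrite('pics/w2.png',im[:,:,::-1])
E
```

```text
0.96 [29.5, 125.3, 54.8, 79.4]
0.81 [603.0, 217.8, 73.0, 69.6]
```

View pics/w2.png

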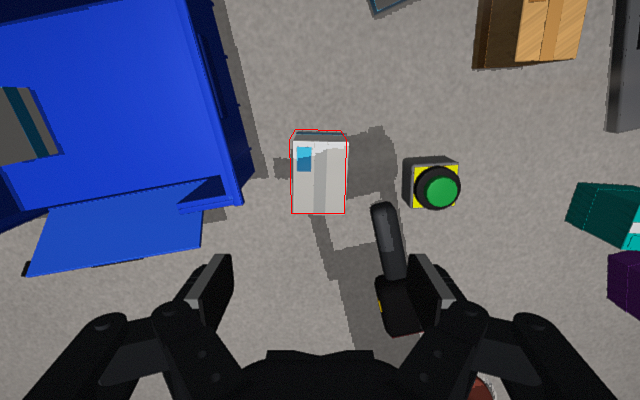

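The model outline (red) sits exactly on the carton at (320,172), so its earlier pose (0.4597, 0.112, −0.17) is good. The scanner tip at (385,210) is close by, so I'll use a slightly reduced opening.

```bash
python3 -c "
from h import *
go([.4597,.112,.042],down(-.17))"
```

```text
offset [ 0.0052 -0.002   0.1826] twist [0.6 0.6 0.1]
```

```bash
python3 -m crank '[{"offset":[0.004,-0.001,0.05],"twist":[0.6,0.6,0]},{"offset":[0.004,-0.001,0.1],"twist":[0.6,0.6,0]},{"offset":[0.004,-0.001,0.15],"twist":[0.6,0.6,0]},{"offset":[0.004,-0.001,0.182],"twist":[0.6,0.6,0]},{"offset":[0.004,-0.001,0.182],"twist":[0.6,0.6,0]}]' 0.9
python3 -m crank '[{"offset":[0,0,0],"twist":[0,0,0]},{"offset":[0,0,0],"twist":[0,0,0]},{"offset":[0,0,0],"twist":[0,0,0]},{"offset":[0,0,-0.03],"twist":[0,0,0]},{"offset":[0,0,-0.09],"twist":[0,0,0]},{"offset":[0,0,-0.15],"twist":[0,0,0]},{"offset":[0,0,-0.2],"twist":[0,0,0]},{"offset":[0,0,-0.2],"twist":[0,0,0]}]' 0 35
python3 - <<'E'
from h import *
s=slot(0,0);print(s);go([s[0],s[1],.24],down(C[2]))
E
```

```text
t: 14.75
tool_pos: [0.4556, 0.1106, 0.0397]
tool_rot: [3.13, -0.264, -0.011]
contact_force: [0.4, -0.4, -0.0]
opening: 0.0773
grip_force: 0.0
t: 15.75
tool_pos: [0.4607, 0.1106, 0.2483]
tool_rot: [-3.128, 0.265, -0.015]
contact_force: [1.3, 0.1, -3.4]
opening: 0.0535
grip_force: 38.5
[0.562 0.354 0.   ]
offset [ 0.0589 -0.2569  0.0098] twist [ -0.1  -0.6 -11.2]
```

```bash
python3 -m crank '[{"offset":[0.012,-0.05,0],"twist":[0,0,-3]},{"offset":[0.024,-0.1,0],"twist":[0,0,-5]},{"offset":[0.036,-0.15,0],"twist":[0,0,-7]},{"offset":[0.048,-0.2,0],"twist":[0,0,-9]},{"offset":[0.059,-0.257,0.005],"twist":[0,-0.6,-11.2]},{"offset":[0.059,-0.257,0.005],"twist":[0,-0.6,-11.2]},{"offset":[0.059,-0.257,0.005],"twist":[0,-0.6,-11.2]}]'
python3 - <<'E'
from h import *
s=slot(0,0);go([s[0],s[1],.05],down(C[2]))
E
```

```text
t: 16.62
tool_pos: [0.5586, 0.3533, 0.235]
tool_rot: [3.141, 0.042, -0.023]
contact_force: [0.1, -0.4, -2.8]
opening: 0.0532
grip_force: 37.7
offset [ 0.0061 -0.0007  0.1849] twist [ 0.   0.8 -0. ]
```

```bash
python3 -m crank '[{"offset":[0.005,0,0.05],"twist":[0,0.7,0]},{"offset":[0.005,0,0.1],"twist":[0,0.7,0]},{"offset":[0.005,0,0.14],"twist":[0,0.7,0]},{"offset":[0.005,0,0.165],"twist":[0,0.7,0]},{"offset":[0.005,0,0.175],"twist":[0,0.7,0]},{"offset":[0.005,0,0.181],"twist":[0,0.7,0]},{"offset":[0.005,0,0.181],"twist":[0,0.7,0]}]'
python3 -m crank '[{"offset":[0,0,0],"twist":[0,0,0]},{"offset":[0,0,0],"twist":[0,0,0]},{"offset":[0,0,0],"twist":[0,0,0]},{"offset":[0,0,-0.03],"twist":[0,0,0]},{"offset":[0,0,-0.09],"twist":[0,0,0]},{"offset":[0,0,-0.15],"twist":[0,0,0]},{"offset":[0,0,-0.19],"twist":[0,0,0]},{"offset":[0,0,-0.19],"twist":[0,0,0]}]' 0.82
python3 - <<'E'
from h import *
go([.646,.011,.24],down(.21))
E
```

```text
t: 17.5
tool_pos: [0.5633, 0.3542, 0.0578]
tool_rot: [-3.139, -0.041, -0.005]
contact_force: [-0.0, 0.3, -3.1]
opening: 0.0538
grip_force: 37.6
t: 18.5
tool_pos: [0.5647, 0.355, 0.2533]
tool_rot: [-3.135, -0.042, -0.017]
contact_force: [-0.4, 0.2, -0.3]
opening: 0.07
grip_force: 0.0
offset [0.072  0.3461 0.012 ] twist [ -0.3  -0.7 -10.5]
```

```bash
python3 -m crank '[{"offset":[0.013,0.06,0],"twist":[0,0,-2]},{"offset":[0.026,0.12,0],"twist":[0,0,-4]},{"offset":[0.038,0.18,0],"twist":[0,0,-6]},{"offset":[0.05,0.24,0],"twist":[0,0,-8]},{"offset":[0.062,0.3,0.01],"twist":[0,0,-10]},{"offset":[0.072,0.346,0.012],"twist":[-0.3,-0.7,-10.5]},{"offset":[0.072,0.346,0.012],"twist":[-0.3,-0.7,-10.5]},{"offset":[0.072,0.346,0.012],"twist":[-0.3,-0.7,-10.5]}]' 1
python3 pick.py .646 .011 .21
python3 - <<'E'
from h import *
get_image('top')
for r in cut_out('white1_mid','top'):
    if r['rect'][0]<260 and r['rect'][1]>110: 
        b=r['rect'];x=unproj(b[:2],.055,'top');print(b,x,fit(lambda p:place(CART+[0,0,.005],p),[(r['region'].astype(np.float32),'top',None)],[x[0],x[1],0],[.01,.01,.1]))
E
```

```text
t: 19.5
tool_pos: [0.6431, 0.0103, 0.2331]
tool_rot: [3.122, 0.329, -0.019]
contact_force: [0.4, -0.1, 0.1]
opening: 0.0856
grip_force: 0.0
not seen [319.38917775 168.88281507]
[142.9, 162.6, 39.6, 36.9] [0.56564198 0.44185586 0.055     ] (array([0.55955114, 0.44252833, 0.02774821]), np.float64(0.048883914947509766))
[179.2, 221.4, 91.5, 25.6] [0.42448638 0.34821401 0.055     ] (array([0.42776932, 0.36041702, 0.05848846]), np.float64(0.6118388772010803))
```

```bash
python3 - <<'E'
from h import *
im=get_image('wrist').copy();T=wristT()
draw(im,place(CART,[.646,.011,.211]),'wrist',(255,0,0),T)
t=get_image('top').copy();draw(t,place(CART+[0,0,.005],[.562,.354,.027]),'top',(255,0,0));go([.646,.011,.042],down(.211))
cv2.imwrite('pics/w3.png',np.hstack([im[20:320,120:520],t[90:390,60:460]])[:,:,::-1])
E
```

```text
offset [ 0.0044 -0.0002  0.1924] twist [0.2 0.6 0. ]
```

View pics/w3.png

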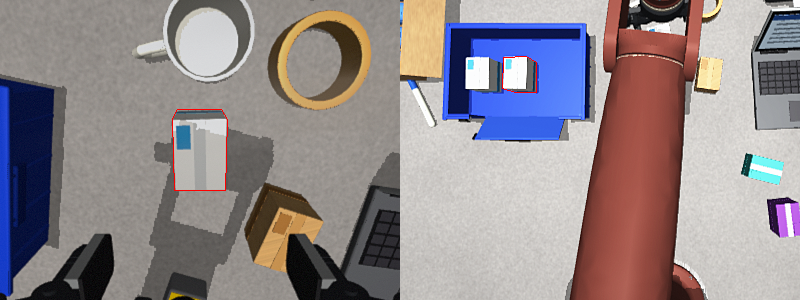

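Outline matches the third carton at wrist (320,170). In the top view both loaded cartons stand where planned, and brown, mug and tape roll are clear of the fingers.

```bash
python3 -m crank '[{"offset":[0.0035,0,0.05],"twist":[0.2,0.6,0]},{"offset":[0.0035,0,0.1],"twist":[0.2,0.6,0]},{"offset":[0.0035,0,0.15],"twist":[0.2,0.6,0]},{"offset":[0.0035,0,0.191],"twist":[0.2,0.6,0]},{"offset":[0.0035,0,0.191],"twist":[0.2,0.6,0]}]' 0.9
python3 -m crank '[{"offset":[0,0,0],"twist":[0,0,0]},{"offset":[0,0,0],"twist":[0,0,0]},{"offset":[0,0,0],"twist":[0,0,0]},{"offset":[0,0,-0.03],"twist":[0,0,0]},{"offset":[0,0,-0.09],"twist":[0,0,0]},{"offset":[0,0,-0.15],"twist":[0,0,0]},{"offset":[0,0,-0.2],"twist":[0,0,0]},{"offset":[0,0,-0.2],"twist":[0,0,0]}]' 0 35
python3 - <<'E'
from h import *
s=slot(0,-.09);print(s);go([s[0],s[1],.24],down(C[2]))
E
```

```text
t: 20.48
tool_pos: [0.6416, 0.0104, 0.0388]
tool_rot: [-3.122, -0.329, 0.014]
contact_force: [-1.2, -0.6, 0.3]
opening: 0.0769
grip_force: 0.0
t: 21.48
tool_pos: [0.648, 0.0093, 0.2508]
tool_rot: [3.123, 0.329, 0.018]
contact_force: [0.1, 0.3, -1.2]
opening: 0.0533
grip_force: 39.1
[0.5644297 0.2640328 0.       ]
offset [-0.0288 -0.2666  0.0097] twist [ 0.1 -0.7 10.5]
```

```bash
python3 -m crank '[{"offset":[-0.006,-0.055,0],"twist":[0,0,2]},{"offset":[-0.012,-0.11,0],"twist":[0,0,4]},{"offset":[-0.018,-0.165,0],"twist":[0,0,6]},{"offset":[-0.024,-0.22,0],"twist":[0,0,8]},{"offset":[-0.029,-0.2666,0.005],"twist":[0,-0.7,10.5]},{"offset":[-0.029,-0.2666,0.005],"twist":[0,-0.7,10.5]},{"offset":[-0.029,-0.2666,0.005],"twist":[0,-0.7,10.5]}]'
python3 - <<'E'
from h import *
s=slot(0,-.09);go([s[0],s[1],.05],down(C[2]))
E
```

```text
t: 22.35
tool_pos: [0.5608, 0.2638, 0.237]
tool_rot: [3.14, 0.043, -0.023]
contact_force: [0.4, 0.0, -1.9]
opening: 0.0534
grip_force: 39.0
offset [ 0.0064 -0.0004  0.1869] twist [0.1 0.8 0. ]
```

```bash
python3 -m crank '[{"offset":[0.005,0,0.05],"twist":[0,0.7,0]},{"offset":[0.005,0,0.1],"twist":[0,0.7,0]},{"offset":[0.005,0,0.14],"twist":[0,0.7,0]},{"offset":[0.005,0,0.165],"twist":[0,0.7,0]},{"offset":[0.005,0,0.177],"twist":[0,0.7,0]},{"offset":[0.005,0,0.185],"twist":[0,0.7,0]},{"offset":[0.005,0,0.185],"twist":[0,0.7,0]},{"offset":[0.005,0,0.185],"twist":[0,0.7,0]}]'
python3 -m crank '[{"offset":[0,0,0],"twist":[0,0,0]},{"offset":[0,0,0],"twist":[0,0,0]},{"offset":[0,0,0],"twist":[0,0,0]},{"offset":[0,0,-0.03],"twist":[0,0,0]},{"offset":[0,0,-0.09],"twist":[0,0,0]},{"offset":[0,0,-0.15],"twist":[0,0,0]},{"offset":[0,0,-0.17],"twist":[0,0,0]},{"offset":[0,0,-0.17],"twist":[0,0,0]}]' 0.82
python3 - <<'E'
from h import *
s=slot(-.21,0);print(s);go([s[0],s[1],.2],down(C[2]))
E
```

```text
t: 23.35
tool_pos: [0.565, 0.2645, 0.0548]
tool_rot: [-3.141, -0.042, -0.003]
contact_force: [-0.0, 0.2, -2.1]
opening: 0.0536
grip_force: 39.0
t: 24.35
tool_pos: [0.565, 0.2646, 0.2254]
tool_rot: [-3.14, -0.042, -0.005]
contact_force: [0.2, -0.1, -1.2]
opening: 0.0702
grip_force: 0.0
[0.35207654 0.34833069 0.        ]
offset [-0.2107 -0.0893  0.0248] twist [-0.  -0.2 -0. ]
```

```bash
python3 -m crank '[{"offset":[-0.055,-0.023,0],"twist":[0,0,0]},{"offset":[-0.11,-0.046,0],"twist":[0,0,0]},{"offset":[-0.165,-0.07,0],"twist":[0,0,0]},{"offset":[-0.211,-0.0893,0.02],"twist":[0,0,0]},{"offset":[-0.211,-0.0893,0.02],"twist":[0,0,0]},{"offset":[-0.211,-0.0893,0.02],"twist":[0,0,0]}]' 0
python3 - <<'E'
from h import *
s=slot(-.21,0);go([s[0],s[1],.062],down(C[2]))
a=get_image('scene')[130:330,120:580];b=get_image('top')[80:280,90:550]
cv2.imwrite('pics/f1.png',cv2.resize(np.vstack([a,b])[:,:,::-1],None,fx=1.45,fy=1.45))
E
```

```text
t: 25.1
tool_pos: [0.3504, 0.3474, 0.2015]
tool_rot: [3.139, 0.042, -0.004]
contact_force: [0.5, -0.1, 0.3]
opening: -0.0
grip_force: 0.0
offset [ 0.0021 -0.0012  0.1395] twist [ 0.1  0.1 -0. ]
```

View pics/f1.png

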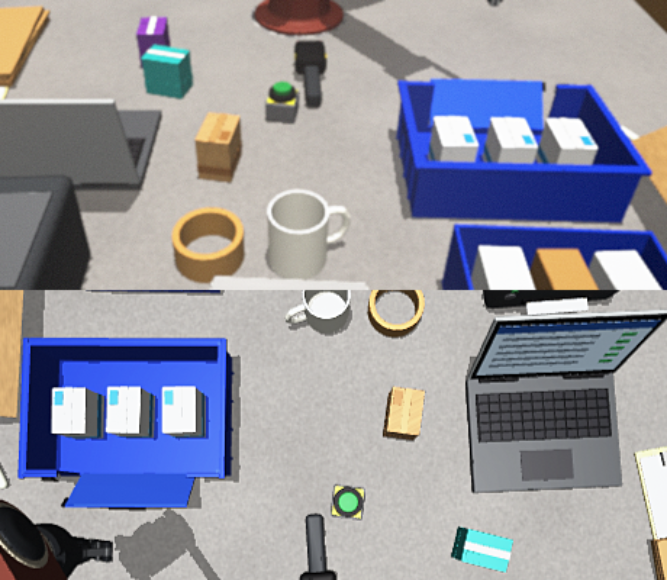

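All three white cartons stand upright in the crate, the flap is still open, the bench has no white carton left, and the screen still stands. Now the flap.

```bash
python3 -m crank '[{"offset":[0,0,0.06],"twist":[0,0,0]},{"offset":[0,0,0.12],"twist":[0,0,0]},{"offset":[0,0,0.138],"twist":[0,0,0]},{"offset":[0,0,0.138],"twist":[0,0,0]}]'; python3 -m crank '[{"offset":[0.02,0,0],"twist":[0,0,0]},{"offset":[0.04,0,0],"twist":[0,0,0]},{"offset":[0.055,0,0],"twist":[0,0,0]},{"offset":[0.07,0,0],"twist":[0,0,0]},{"offset":[0.08,0,0],"twist":[0,0,0]},{"offset":[0.088,0,0],"twist":[0,0,0]},{"offset":[0.094,0,0],"twist":[0,0,0]},{"offset":[0.098,0,0],"twist":[0,0,0]},{"offset":[0.098,0,0],"twist":[0,0,0]}]'
```

```text
t: 25.7
tool_pos: [0.3511, 0.3475, 0.065]
tool_rot: [3.14, 0.04, -0.003]
contact_force: [0.0, -1.1, 0.3]
opening: 0.0002
grip_force: 0.0
t: 26.82
tool_pos: [0.4468, 0.3504, 0.0652]
tool_rot: [3.14, 0.042, -0.009]
contact_force: [-10.1, -1.2, 6.2]
opening: -0.0001
grip_force: 4.6
```

```bash
python3 -m crank '[{"offset":[0.002,0,0],"twist":[0,0,0]},{"offset":[0.004,0,0],"twist":[0,0,0]},{"offset":[0.004,0,0],"twist":[0,0,0]}]'; python3 -m crank '[{"offset":[0.002,0,0],"twist":[0,0,0]},{"offset":[0.004,0,0],"twist":[0,0,0]},{"offset":[0.004,0,0],"twist":[0,0,0]}]'
```

```text
t: 27.2
tool_pos: [0.4467, 0.3504, 0.0651]
tool_rot: [3.138, 0.043, -0.024]
contact_force: [-24.3, -2.6, 16.5]
opening: 0.0001
grip_force: 12.3
t: 27.58
tool_pos: [0.4466, 0.3504, 0.0651]
tool_rot: [3.136, 0.043, -0.04]
contact_force: [-39.2, -5.5, 27.0]
opening: 0.0003
grip_force: 20.0
```

The finger is at a hard stop, at the x expected for a shut flap. Back off and check.

```bash
python3 -m crank '[{"offset":[-0.02,0,0],"twist":[0,0,0]},{"offset":[-0.06,0,0],"twist":[0,0,0]},{"offset":[-0.07,0,-0.05],"twist":[0,0,0]},{"offset":[-0.07,0,-0.11],"twist":[0,0,0]},{"offset":[-0.07,0,-0.15],"twist":[0,0,0]},{"offset":[-0.07,0,-0.15],"twist":[0,0,0]}]'
python3 - <<'E'
from h import *
go([.4215,-.0185,.14],down(0))
a=get_image('scene')[150:290,370:570];b=get_image('top')[100:240,90:290]
cv2.imwrite('pics/f2.png',cv2.resize(np.hstack([a,b])[:,:,::-1],None,fx=2,fy=2))
E
```

```text
t: 28.32
tool_pos: [0.3892, 0.3504, 0.2205]
tool_rot: [-3.136, -0.042, -0.013]
contact_force: [0.1, -0.0, -0.1]
opening: -0.0002
grip_force: 0.0
offset [0.0218 0.37   0.079 ] twist [-0.3 -0.5  1.5]
```

View pics/f2.png

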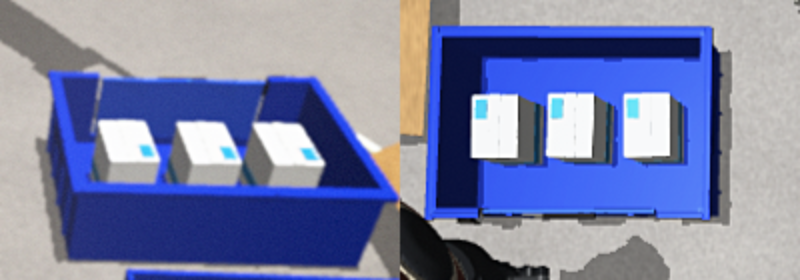

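Flap is flush with the front wall (top view right panel, row ≈213) and the cartons are undisturbed. Now the button.

```bash
python3 -m crank '[{"offset":[0.003,0.055,0],"twist":[0,0,0]},{"offset":[0.006,0.11,0],"twist":[0,0,0]},{"offset":[0.01,0.17,0],"twist":[0,0,0.5]},{"offset":[0.014,0.23,0],"twist":[0,0,1]},{"offset":[0.018,0.29,0],"twist":[0,0,1.5]},{"offset":[0.02,0.34,0],"twist":[0,0,1.5]},{"offset":[0.022,0.368,0.03],"twist":[0,0,1.5]},{"offset":[0.022,0.368,0.05],"twist":[0,0,1.5]},{"offset":[0.022,0.368,0.05],"twist":[0,0,1.5]}]'
python3 - <<'E'
from h import *
T=wristT();im=get_image('wrist').astype(int)
m=(im[:,:,1]>im[:,:,0]+60)&(im[:,:,1]>im[:,:,2]+40);m[:, :200]=0;m[:,450:]=0
v,u=np.nonzero(m);c=[(u.min()+u.max())/2,(v.min()+v.max())/2];p=unproj(c,.064,'wrist',T);print(len(u),c,p);go([p[0],p[1],.068],down(0.0))
E
```

```text
t: 29.55
tool_pos: [0.4161, -0.0183, 0.1614]
tool_rot: [-3.14, 0.001, 0.012]
contact_force: [0.5, 0.4, 0.9]
opening: -0.0001
grip_force: 0.0
1064 [np.float64(314.5), np.float64(194.5)] [ 0.41823105 -0.01376042  0.064     ]
offset [ 0.0015 -0.0043  0.0952] twist [-0.   0.3  0. ]
```

```bash
python3 -m crank '[{"offset":[0.002,-0.004,0.05],"twist":[0,0,0]},{"offset":[0.002,-0.004,0.088],"twist":[0,0,0]},{"offset":[0.002,-0.004,0.093],"twist":[0,0,0]},{"offset":[0.002,-0.004,0.097],"twist":[0,0,0]},{"offset":[0.002,-0.004,0.101],"twist":[0,0,0]},{"offset":[0.002,-0.004,0.104],"twist":[0,0,0]},{"offset":[0.002,-0.004,0.106],"twist":[0,0,0]},{"offset":[0.002,-0.004,0.106],"twist":[0,0,0]},{"offset":[0.002,-0.004,0.106],"twist":[0,0,0]}]'
```

```text
t: 30.72
tool_pos: [0.4216, -0.0146, 0.0604]
tool_rot: [3.141, 0.001, 0.004]
contact_force: [2.6, 0.8, 3.2]
opening: 0.0001
grip_force: 1.7
```

```bash
python3 -m crank '[{"offset":[0,0,0.002],"twist":[0,0,0]},{"offset":[0,0,0.004],"twist":[0,0,0]},{"offset":[0,0,0.005],"twist":[0,0,0]},{"offset":[0,0,0.005],"twist":[0,0,0]},{"offset":[0,0,0.005],"twist":[0,0,0]}]'
```

```text
t: 31.35
tool_pos: [0.4217, -0.0146, 0.0577]
tool_rot: [3.141, 0.001, 0.001]
contact_force: [-6.1, 1.2, 23.2]
opening: 0.0005
grip_force: 10.9
```

Hard stop at z = 0.0577 with 23 N, so the button is fully down. Release, retreat and take a last look.

```bash
python3 -m crank '[{"offset":[0,0,-0.03],"twist":[0,0,0]},{"offset":[0,0,-0.09],"twist":[0,0,0]},{"offset":[0,0,-0.15],"twist":[0,0,0]},{"offset":[0,0,-0.18],"twist":[0,0,0]},{"offset":[0,0,-0.18],"twist":[0,0,0]},{"offset":[0,0,-0.18],"twist":[0,0,0]}]'
python3 - <<'E'
from h import *
cv2.imwrite('pics/end.png',get_image('scene')[:,:,::-1])
E
```

```text
t: 32.1
tool_pos: [0.4192, -0.0141, 0.2319]
tool_rot: [-3.141, -0.001, 0.008]
contact_force: [0.2, -0.3, -0.5]
opening: 0.0001
grip_force: 0.0
```

View pics/end.png

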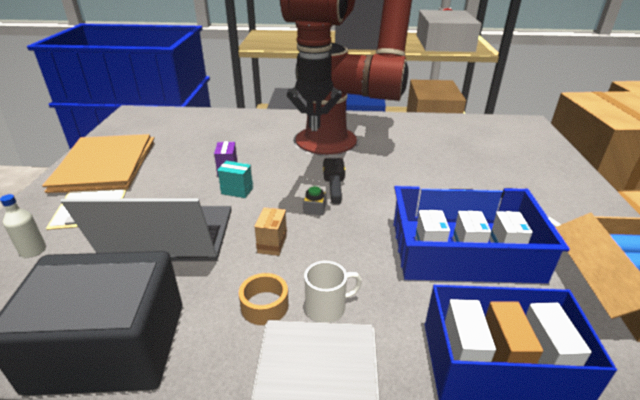

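The final picture shows the screen open (top edge row ≈200), three white cartons in the crate around (470,228), and the flap shut. Brown (270,230), mug and tape roll have not moved.

```bash
python3 -c "
from station import *
print(finish_job())"
```

```text
the job is handed in; nothing more can be done
None
```

The job is handed in: the screen stands at about 1.82 rad (104°), all three white cartons are upright in the crate, the flap is shut, the button was pressed fully down, and the brown carton, mug and tape roll were left alone.

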